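# Jack up a support under a clamped phone

## Task

The red phone is clamped by one end in the holder and its free end hangs over the small screw jack. Turn the jack's slanted black hand knob clockwise until the platform just touches the underside of the phone, so that it is supported without being pushed up hard, then let go. Do not push on the platform, the phone or the holder with the robot, and leave the jar, the solder reel and the white tester stick where they stand.

Things in the scene. Friction and masses are not known exactly. Their poses are not given: they have to be found in the camera images.
- jack: small screw lab jack, fixed to the bench. Origin: underside centre of its dark base (100 x 120 x 10 mm), z up. On its -x side a grey gearbox (50 x 36 x 50 mm high, its far face at x = -0.102) carries a slanted shaft with the hand knob. The knob's axis points up and away from the platform along (-0.5, 0, 0.866) in the jack's frame: 30 degrees from vertical.
- knob_grip (a point): middle of the round black fluted hand knob (36 mm in diameter, 24 mm long), on its axis, at (-0.121, 0, 0.092) in the jack's frame; it does not move. 12 mm of knob lie each way along the axis; below it is a 12 mm shaft for 20 mm, then a sleeve 28 mm in diameter.
- jack_knob (a joint): angle of the hand knob, 0 at the start, grows clockwise as seen looking at the knob's free end (stop at 6.5 rad). Each rad raises the platform 6 mm. It turns stiffly (0.18 N m), stays where it is left, and takes 0.006 N m more for each newton with which the platform presses on something.
- platform: level platform of the jack, 100 x 120 mm, with a black rubber top. Origin: centre of its top face, 75 mm above the bench at the start. It moves only up and down, driven by the knob.
- holder: fixed phone holder. Origin: foot of its column (165 mm high). Base 80 x 70 x 14 mm. A blue carriage, set at a height that differs each time, clamps one end of the level red phone, which spans y -0.160 to -0.022, x +-0.034 in this frame, 8 mm thick; its underside starts 12 to 28 mm above the platform. Pushed from below, the phone yields 1 mm per 8 N.
- ball_jar: bystander: small white jar with blue lid, 31 mm in diameter, 45 mm high; origin at the centre of its underside
- solder_reel: bystander: black and white solder reel, 52 mm in diameter, 32 mm high; origin at the centre of its underside
- usb_tester: bystander: flat white tester stick 79 x 26 x 15 mm; origin at the centre of its underside

How it is judged:
By the outcome, as a careful person would: the job done as asked, in the order asked, and still so for the second after the job is handed in, with the robot touching nothing.
It also fails if it takes over 72 s, if anything falls off the work surface, if the arm or the gripper's body presses on something with over 40 N, if the wrist force passes 120 N, or if a joint passes its speed limit or range.

## Robot

A 6-joint arm with a two-finger parallel gripper is mounted at the origin on a cart in front of the work surface, level with it; the furniture and walls round the work are solid. World frame = base frame: x ahead of the robot, y to its left, z up, the work surface at z = 0. Lengths are in m, angles in rad, forces in N, time in s.
With the tool pointing down it reaches from about 0.35 to 0.775 m from the base axis. Payload 7.3 kg.
Tool frame: the origin (TCP) lies on the mounting face of the last link; the fingertips stand 178 mm ahead of it and the grasp point (between the pads) lies 159 mm ahead of it; z points along the fingers, y is the line along which they close (so a half turn about z gives the same grasp; the last joint's range is limited). The gripper opens to 92 mm and grips with 3 to 60 N. Pads are 19 mm wide; open, the fingers measure 130 mm over their backs; the gripper's body (75 mm by 190 mm) begins 47 mm behind the grasp point.
Start: joints at [1.053, 0.342, 1.524, -0, 1.275, -0.146], TCP at [0.191, 0.489, 0.405] pointing down, gripper open.
Joint ranges: [-2.53, 2.53], [-0.77, 2.02], [0.04, 2.7], [-1, 4.14], [0.28, 2.66], [-3.11, 3.11]. Speed limits (rad/s): [2.57, 2.57, 3.14, 3.14, 3.14, 3.14].

## Interface

Orientations are given as a 3x3 rotation matrix whose columns are the frame's x, y, z axes.
In Python, from station import robot gives the robot as it stands.
- The arm moves only by the shell command python3 steer.py 'ROWS'. ROWS is a JSON list of rows, 1 to 10 of them, each an object with the fields rx, ry, rz (a rotation vector in parts of the range, where 1.0 means 2 pi rad), dx, dy, dz (the shift in shares of the most that a row can go, 1 being 50 mm), finger_gap (the finger opening in m); a field left out counts as zero (the opening has to be given); each row shifts and turns the commanded pose from where the row before left it, along the tool's axes as they then stand; what a row does not reach is not made up. A row lasts 1/10 s, in which the tool goes at most 0.05 m and 0.15 rad, less where a joint would pass 70% of its speed; a pose out of reach is approached as far as the arm can. The fingers move at their own pace and stop on an object; the grip force is fixed at half the most. Time passes only in rows, so rows that do not move let the fingers close. It prints the time, the measured TCP pose, the force, the opening and the grip force at its end. A shift or turn number past 1, either way, is cut back to 1. Input that does not fit is refused with a message, and nothing moves.
- robot.get_state(): the state, without advancing time (a new reading comes with each control period).
- robot.read_camera(name): name is "side" or "top"; returns a dict with "color" (420x560x3 uint8, red, green, blue), "range_z" (420x560 float32, m along the optical axis (not along the pixel's ray), 0 where there is no reading), "intrinsics" (3x3 intrinsics, pixels), "eye" and "orientation" of the camera in the world. Camera axes: x right, y up, looking along -z (the intrinsics and any distortion apply to the point x, -y, -z); pixel columns grow to the right and rows downward; lengths in m; the calibration is good to about 2 mm. A picture is of the moment at which its call begins.
- robot.hand_in(): hands the job in; it is judged then, once.
The state is a dict: "t": time; "joint_positions": joint angles; "dq": joint speeds; "effort": joint torques, N m; "tcp_pos": TCP position; "eef_rot": TCP orientation; "force": force on the tool from outside, world axes, zero at the start; "torque": the same for the moment, N m; "width": finger opening in m; "grasp_force": force on a finger pad.
Only numpy, scipy, OpenCV 4.12 (cv2) and the standard library are available. Lean on these libraries where they do the work, as an engineer would, in place of code of your own. Each camera call takes 0.05 s, during which the arm holds its last target. There are 200 camera calls.

## Working session

There is one attempt and no reset: what is moved stays moved. The work goes in short steps, Python scripts to look and compute and a shell command to move; the robot and the scene stay as the last step left them, time stands still between calls to the robot, and variables do not carry over. Pictures are saved under pics/ and viewed, at most 10 in all, crops included, and the job is handed in when it is done.

```bash
ls; mkdir -p pics; cat > h.py <<'E'
import numpy as np, cv2
from station import robot
def cam(n):
    c=robot.read_camera(n); d=c["range_z"]; K=c["intrinsics"]
    v,u=np.mgrid[:d.shape[0],:d.shape[1]]
    p=np.stack([(u-K[0,2])/K[0,0]*d,-(v-K[1,2])/K[1,1]*d,-d],-1)
    W=p@np.array(c["orientation"]).T+np.array(c["eye"]); W[d==0]=np.nan
    return c,W
E
python3 - <<'E'
from h import *
ims=[]
for n in("top","side"):
    c,W=cam(n); cv2.imwrite(f"pics/{n}0.png",c["color"][:,:,::-1]); np.savez(f"{n}0.npz",c=c["color"],W=W)
    print(n,c["eye"],np.round(c["orientation"],3).tolist(),c["intrinsics"].tolist(),np.isnan(W).mean(), [k for k in c])
print(robot.get_state())
E
```

```text
pics
station.py
steer.py
top [ 0.38993361 -0.20487848  1.12343708] [[-0.009, 0.988, -0.156], [-1.0, -0.013, -0.022], [-0.023, 0.156, 0.987]] [[516.0742992563779, 0.0, 280.9367593520345], [0.0, 516.0742992563779, 203.46651560611116], [0.0, 0.0, 1.0]] 0.003941326530612245 ['color', 'range_z', 'intrinsics', 'eye', 'orientation']
side [ 0.41769691 -0.87705591  0.58141179] [[0.98, 0.095, -0.175], [-0.198, 0.572, -0.796], [0.024, 0.815, 0.579]] [[473.165545880822, 0.0, 280.756494596296], [0.0, 473.165545880822, 204.77944673200932], [0.0, 0.0, 1.0]] 0.004064625850340136 ['color', 'range_z', 'intrinsics', 'eye', 'orientation']
{'t': 0.1, 'joint_positions': array([ 1.05300689e+00,  3.42640980e-01,  1.52487388e+00,  3.60408832e-06,
        1.27540044e+00, -1.45981286e-01]), 'dq': array([ 0.00206702, -0.00238849, -0.0036346 ,  0.00023653, -0.00102119,
        0.00090849]), 'effort': array([ 1.68895349e-03, -4.32004917e+01, -2.44696462e+01,  7.20232632e-02,
        5.25958801e-02, -4.47040054e-05]), 'tcp_pos': array([0.19064829, 0.48904448, 0.40413718]), 'eef_rot': array([[-9.31671520e-01,  3.63301179e-01, -6.57653815e-04],
       [ 3.63301721e-01,  9.31670834e-01, -1.14756128e-03],
       [ 1.95806512e-04, -1.30807693e-03, -9.99999125e-01]]), 'force': array([-0.33790338, -0.14594323, -0.41106672]), 'torque': array([-0.02114162,  0.0180265 ,  0.02005095]), 'grasp_force': 0.0, 'width': 0.09193413022882331}
```

View pics/top0.png

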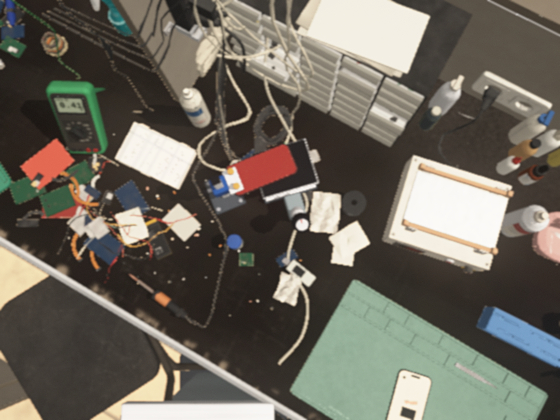

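View pics/side0.png

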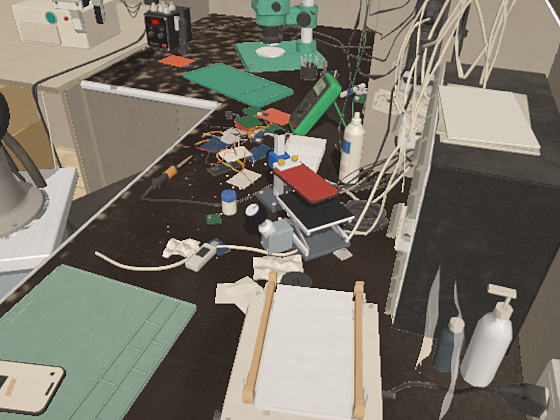

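The top view shows the phone at about (270,170), the platform's free edge at (300,180), the gearbox and knob near (298,212), the jar at (235,242), the tester at (299,273) and the reel at (353,203). The side view shows the knob near (256,214) and the gearbox at (275,235).

```bash
python3 - <<'E'
from h import *
t=np.load("top0.npz");s=np.load("side0.npz")
a=cv2.resize(t["c"][130:290,200:380,::-1],None,fx=3.3,fy=3.3,interpolation=2)
b=cv2.resize(s["c"][130:300,190:360,::-1],None,fx=3.3,fy=3.3,interpolation=2)
cv2.imwrite("pics/ta.png",a);cv2.imwrite("pics/sa.png",b)
for n,d in(("top",t),("side",s)):
    W=d["W"];hsv=cv2.cvtColor(d["c"],cv2.COLOR_RGB2HSV).astype(int);
    P=(W[...,0]>.3)&(W[...,0]<.8)&(abs(W[...,1]+.2)<.3)
    red=P&((hsv[...,0]<8)|(hsv[...,0]>172))&(hsv[...,1]>130)&(W[...,2]>.06)
    X=W[red]; print(n,"red",len(X),np.median(X,0)); 
    r=cv2.minAreaRect(X[:,:2].astype(np.float32)*1000); print(r)
    up=P&(W[...,2]>.03)&(W[...,2]<.14)&~red
    blk=up&(hsv[...,2]<70)
    nl,L,st,ce=cv2.connectedComponentsWithStats(up.astype(np.uint8))
    for i in range(1,nl):
        if st[i,4]>25: X=W[L==i];print(st[i],X.mean(0).round(3),X.min(0).round(3),X.max(0).round(3))
E
```

```text
top red 1799 [ 0.62590343 -0.15109466  0.10185237]
((623.88671875, -145.2860565185547), (67.33090209960938, 135.372802734375), 21.360252380371094)
[273  81  16   8  32] [ 0.789 -0.185  0.135] [ 0.78 -0.2   0.09] [ 0.799 -0.17   0.14 ]
[ 289   83  110   63 1665] [ 0.747 -0.32   0.079] [ 0.686 -0.431  0.03 ] [ 0.8  -0.2   0.14]
[179  88  29  36 600] [ 0.756 -0.005  0.1  ] [ 0.744 -0.021  0.03 ] [0.789 0.023 0.14 ]
[256  89  36  54 306] [ 0.744 -0.169  0.056] [ 0.699 -0.204  0.03 ] [ 0.781 -0.128  0.139]
[221  90   3  17  39] [ 0.793 -0.056  0.056] [ 0.782 -0.06   0.031] [ 0.8   -0.052  0.084]
[215  93   5  33  97] [ 0.775 -0.043  0.043] [ 0.739 -0.047  0.03 ] [ 0.799 -0.038  0.069]
[421 107  13  20 155] [ 0.742 -0.494  0.062] [ 0.729 -0.5    0.03 ] [ 0.761 -0.487  0.093]
[152 131  42  56 815] [0.666 0.063 0.032] [0.604 0.01  0.03 ] [0.728 0.1   0.036]
[ 258  139   60   60 1382] [ 0.621 -0.209  0.075] [ 0.568 -0.257  0.066] [ 0.694 -0.136  0.103]
[201 148  70  50 797] [ 0.599 -0.077  0.106] [ 0.569 -0.16   0.03 ] [ 0.674 -0.022  0.14 ]
[ 384  155   64  101 4335] [ 0.537 -0.456  0.1  ] [
[... 429 characters left out ...]
7, 132.75375366210938), 21.96431541442871)
[ 340  123   36   57 1075] [ 0.764 -0.019  0.083] [ 0.737 -0.063  0.03 ] [0.8  0.01 0.14]
[ 266  141  126   99 3499] [ 0.638 -0.155  0.076] [ 0.569 -0.262  0.03 ] [0.782 0.1   0.14 ]
[221 189  15  15 186] [ 0.482 -0.088  0.042] [ 0.468 -0.099  0.03 ] [ 0.497 -0.067  0.048]
[ 243  202   50   42 1050] [ 0.537 -0.225  0.07 ] [ 0.495 -0.243  0.03 ] [ 0.585 -0.19   0.112]
[ 386  250   53   73 2271] [ 0.712 -0.435  0.085] [ 0.687 -0.456  0.03 ] [ 0.742 -0.325  0.14 ]
[ 423  268   74   81 2733] [ 0.764 -0.476  0.093] [ 0.703 -0.5    0.03 ] [ 0.8   -0.453  0.14 ]
[ 236  271  142   82 5694] [ 0.543 -0.457  0.105] [ 0.449 -0.5    0.03 ] [ 0.652 -0.311  0.14 ]
```

View pics/ta.png

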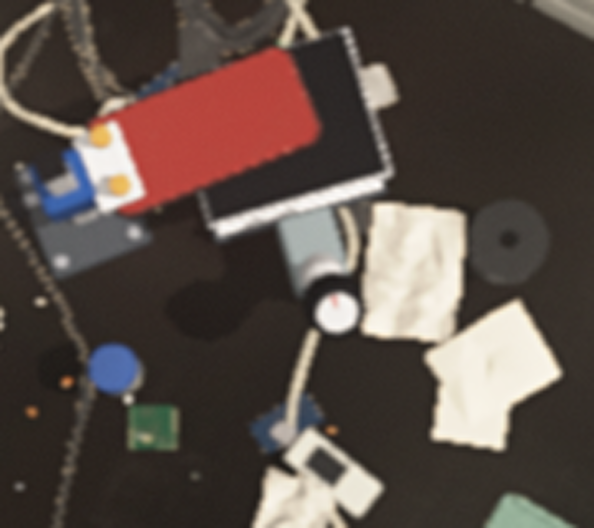

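View pics/sa.png

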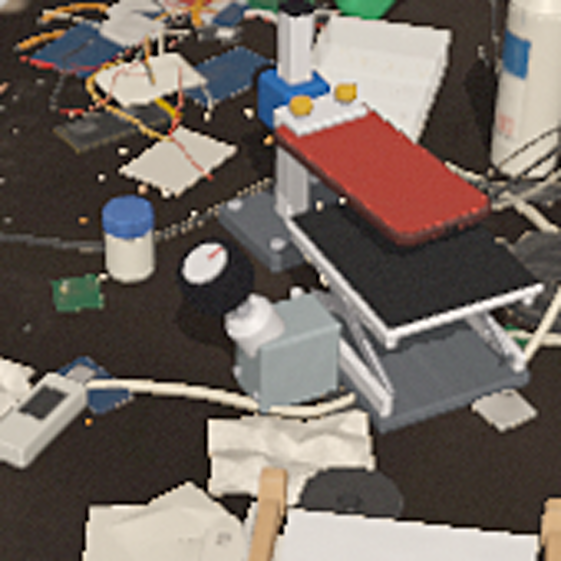

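```bash
python3 - <<'E'
from h import *
from scipy.spatial import cKDTree
A=[]
for n in("top","side"):
    d=np.load(n+"0.npz");W=d["W"];c=d["c"].astype(int)
    m=(abs(W[...,2]-.0735)<.005)&(W[...,0]>.56)&(W[...,0]<.70)&(W[...,1]<-.09)&(W[...,1]>-.265)
    X=W[m]; A.append(X); r=cv2.minAreaRect(X[:,:2].astype(np.float32)*1000);print(n,"plat",len(X),np.median(X[:,2]),r)
    k=(W[...,0]>.48)&(W[...,0]<.535)&(W[...,1]<-.2)&(W[...,1]>-.26)&(W[...,2]>.07)
    w=k&(c.min(-1)>150); red=k&(c[...,0]-c[...,1]>60)
    Y=W[w&(W[...,2]>.09)]; ctr=Y.mean(0); u,s,v=np.linalg.svd(Y-ctr); print("cap",len(Y),ctr,v[2]*np.sign(v[2,2]),"red",W[red].mean(0) if red.any() else None,red.sum())
X=np.vstack(A);print(cv2.minAreaRect(X[:,:2].astype(np.float32)*1000))
for n in("top","side"):
    d=np.load(n+"0.npz");W=d["W"];b=(W[...,2]<.105)&(W[...,2]>.098)&(W[...,0]>.58)&(W[...,1]<-.09)&(W[...,1]>-.22)&(d["c"][...,0].astype(int)-d["c"][...,1]>70);print("phone z",np.median(W[b][:,2]),W[b][:,2].std())
E
```

```text
top plat 1320 0.07445141788304332 ((631.2627563476562, -188.1162109375), (100.5989990234375, 119.73007202148438), 15.778383255004883)
cap 114 [ 0.509052   -0.22337599  0.1028378 ] [-0.38633681 -0.20548438  0.89917743] red None 0
side plat 1663 0.07494469835732354 ((631.83251953125, -190.76947021484375), (100.02415466308594, 121.940673828125), 15.700872421264648)
cap 107 [ 0.50955816 -0.22513772  0.10346416] [-0.48990753 -0.14061622  0.86035905] red [ 0.51633407 -0.2233725   0.10847352] 3
((631.7764892578125, -189.93435668945312), (100.5989990234375, 123.50875091552734), 15.778383255004883)
phone z 0.10181066574296516 0.0015940862830064407
phone z 0.10212270545381791 0.0008257149312433084
```

```bash
cat >> h.py <<'E'
from scipy.spatial.transform import Rotation as Ro
yaw=np.radians(15.75); jx=np.array([np.cos(yaw),np.sin(yaw),0]); jy=np.array([-jx[1],jx[0],0])
J=np.array([.6315,-.1895,0]); G=J-.121*jx+[0,0,.092]; a=-.5*jx+[0,0,.8660254]
z=-a; RT=np.c_[np.cross(jy,z),jy,z]
def to(p,R=None):
    s=robot.get_state(); E=s["eef_rot"]; print("q",s["joint_positions"].round(3),"tcp",s["tcp_pos"].round(4))
    print("d tool",(E.T@(np.array(p)-s["tcp_pos"])).round(4), "rv",Ro.from_matrix(E.T@(RT if R is None else R)).as_rotvec().round(4))
E
python3 - <<'E'
from h import *
print(G,a); to([.43,.2,.42]); to(G+.279*a)
E
```

```text
[ 0.51504292 -0.22234429  0.092     ] [-0.48122762 -0.13572022  0.8660254 ]
q [ 1.053  0.343  1.525  0.     1.275 -0.146] tcp [0.1906 0.489  0.4041]
d tool [-0.328  -0.1824 -0.0157] rv [-0.1704 -0.5057 -0.6314]
q [ 1.053  0.343  1.525  0.     1.275 -0.146] tcp [0.1906 0.489  0.4041]
d tool [-0.4494 -0.6289  0.0713] rv [-0.1704 -0.5057 -0.6314]
```

Units first: shifts go in shares of 50 mm and turns go in shares of 2 pi rad. So -0.036 m is -0.72, -0.02 m is -0.4.

```bash
python3 steer.py '[{"dx": -0.72, "dy": -0.4, "dz": -0.04, "finger_gap": 0.092}, {"dx": -0.72, "dy": -0.4, "dz": -0.04, "finger_gap": 0.092}, {"dx": -0.72, "dy": -0.4, "dz": -0.04, "finger_gap": 0.092}, {"dx": -0.72, "dy": -0.4, "dz": -0.04, "finger_gap": 0.092}, {"dx": -0.72, "dy": -0.4, "dz": -0.04, "finger_gap": 0.092}, {"dx": -0.72, "dy": -0.4, "dz": -0.04, "finger_gap": 0.092}, {"dx": -0.72, "dy": -0.4, "dz": -0.04, "finger_gap": 0.092}, {"dx": -0.72, "dy": -0.4, "dz": -0.04, "finger_gap": 0.092}, {"dx": -0.72, "dy": -0.4, "dz": -0.04, "finger_gap": 0.092}]'
python3 steer.py '[{"dx": -0.24, "dy": -0.9, "finger_gap": 0.092}, {"dx": -0.24, "dy": -0.9, "finger_gap": 0.092}, {"dx": -0.24, "dy": -0.9, "finger_gap": 0.092}, {"dx": -0.24, "dy": -0.9, "finger_gap": 0.092}, {"dx": -0.24, "dy": -0.9, "finger_gap": 0.092}, {"dx": -0.24, "dy": -0.9, "finger_gap": 0.092}, {"dx": -0.24, "dy": -0.9, "finger_gap": 0.092}, {"dx": -0.24, "dy": -0.9, "finger_gap": 0.092}, {"dx": -0.24, "dy": -0.9, "finger_gap": 0.092}, {"finger_gap": 0.092}]'
python3 -c "
from h import *
to(G+.279*a)"
```

```text
t: 1.0
tcp_pos: [0.4279, 0.2022, 0.4226]
eef_rot: [[-0.932, 0.363, -0.0], [0.363, 0.932, 0.0], [0.0, -0.0, -1.0]]
force: [-0.1, 0.7, -0.5]
width: 0.0919
grasp_force: 0.0
t: 2.0
tcp_pos: [0.3799, -0.2173, 0.4223]
eef_rot: [[-0.93, 0.369, -0.001], [0.369, 0.93, -0.001], [-0.0, -0.001, -1.0]]
force: [-0.2, 0.1, 0.0]
width: 0.0917
grasp_force: 0.0
q [-6.950e-01  1.660e-01  1.714e+00 -1.000e-03  1.261e+00 -1.887e+00] tcp [ 0.3799 -0.2173  0.4223]
d tool [-0.0166 -0.0395  0.0887] rv [-0.1721 -0.5052 -0.637 ]
```

In the tool's units: -0.1062 rad is -0.0169.

```bash
python3 steer.py '[{"rx": -0.0046, "ry": -0.0134, "rz": -0.0169, "finger_gap": 0.092}, {"rx": -0.0046, "ry": -0.0134, "rz": -0.0169, "finger_gap": 0.092}, {"rx": -0.0046, "ry": -0.0134, "rz": -0.0169, "finger_gap": 0.092}, {"rx": -0.0046, "ry": -0.0134, "rz": -0.0169, "finger_gap": 0.092}, {"rx": -0.0046, "ry": -0.0134, "rz": -0.0169, "finger_gap": 0.092}, {"rx": -0.0046, "ry": -0.0134, "rz": -0.0169, "finger_gap": 0.092}, {"finger_gap": 0.092}]'
python3 -c "
from h import *
to(G+.199*a)"
```

```text
t: 2.7
tcp_pos: [0.3804, -0.2123, 0.4223]
eef_rot: [[-0.831, -0.278, 0.481], [-0.239, 0.961, 0.141], [-0.501, 0.003, -0.865]]
force: [-0.9, 0.3, -0.8]
width: 0.0919
grasp_force: 0.0
q [-0.835  0.092  1.857  0.558  1.022 -2.943] tcp [ 0.3804 -0.2123  0.4223]
d tool [ 0.0557 -0.0468  0.1501] rv [0.0056 0.0016 0.0046]
```

In the tool's units: 0.04 m is 0.8, 0.028 m is 0.56, 0.0056 rad is 0.0009.

```bash
python3 steer.py '[{"rx": 0.0009, "ry": 0.0003, "rz": 0.0007, "dx": 0.56, "dy": -0.468, "dz": 0.4, "finger_gap": 0.092}, {"dx": 0.554, "dy": -0.468, "dz": 0.6, "finger_gap": 0.092}, {"dz": 0.8, "finger_gap": 0.092}, {"dz": 0.8, "finger_gap": 0.08}, {"dz": 0.4, "finger_gap": 0.08}, {"finger_gap": 0.08}, {"finger_gap": 0.08}]'
python3 - <<'E'
from h import *
to(G+.159*a)
c,W=cam("top");e,V=cam("side")
cv2.imwrite("pics/pre.png",np.hstack([cv2.resize(c["color"][150:300,220:360],(392,420)),cv2.resize(e["color"][110:290,200:368],(392,420))])[:,:,::-1])
E
```

```text
t: 3.4
tcp_pos: [0.4355, -0.2436, 0.2808]
eef_rot: [[-0.854, -0.255, 0.453], [-0.222, 0.967, 0.125], [-0.47, 0.006, -0.882]]
force: [-0.0, -0.5, 0.5]
width: 0.0801
grasp_force: 0.0
q [-0.781  0.394  1.9    0.678  0.709 -3.101] tcp [ 0.4355 -0.2436  0.2808]
d tool [ 0.0215 -0.0014  0.0464] rv [-0.0028 -0.0339 -0.018 ]
```

View pics/pre.png

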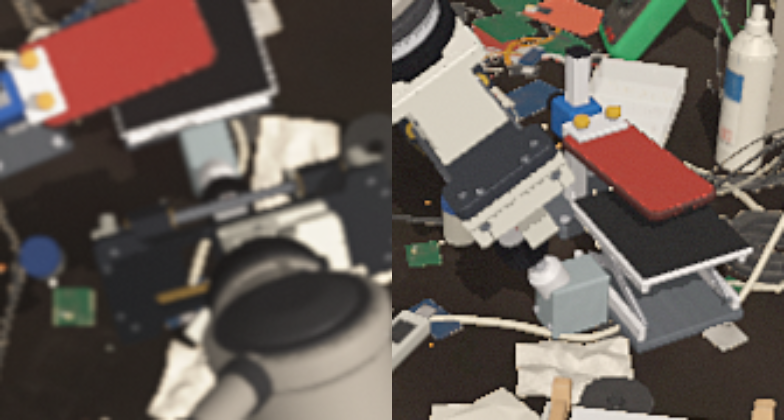

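The picture shows the open gripper above and short of the knob, clear of it. Joint 6 is at its lower limit, so I'll start with the wrist turned about +0.35 rad; the knob is round, so the grasp isn't affected.

In the tool's units: -0.005 m is -0.1, 0.13 rad is 0.0207.

```bash
python3 steer.py '[{"rz": 0.0207, "dz": -0.1, "finger_gap": 0.08}, {"rz": 0.0207, "dz": -0.1, "finger_gap": 0.08}, {"rz": 0.0159, "finger_gap": 0.08}, {"finger_gap": 0.08}]'
python3 -c "
from h import *
to(G+.159*a,RT@Ro.from_rotvec([0,0,.35]).as_matrix())"
```

```text
t: 3.9
tcp_pos: [0.4304, -0.2458, 0.2908]
eef_rot: [[-0.888, 0.064, 0.456], [0.134, 0.983, 0.122], [-0.441, 0.17, -0.881]]
force: [-0.7, -0.1, -0.9]
width: 0.08
grasp_force: 0.0
q [-0.792  0.372  1.898  0.665  0.729 -2.731] tcp [ 0.4304 -0.2458  0.2908]
d tool [ 0.02   -0.0081  0.0578] rv [-0.017  -0.0276 -0.0284]
```

In the tool's units: 0.02 m is 0.4, -0.0081 m is -0.162, -0.0284 rad is -0.0045.

```bash
python3 steer.py '[{"rx": -0.0027, "ry": -0.0044, "rz": -0.0045, "dx": 0.4, "dy": -0.162, "finger_gap": 0.08}, {"finger_gap": 0.08}]'
python3 -c "
from h import *
to(G+.159*a,RT@Ro.from_rotvec([0,0,.35]).as_matrix())"
```

```text
t: 4.1
tcp_pos: [0.4111, -0.2508, 0.279]
eef_rot: [[-0.877, 0.028, 0.479], [0.107, 0.985, 0.138], [-0.468, 0.173, -0.867]]
force: [-0.2, 0.1, 0.5]
width: 0.0802
grasp_force: 0.0
q [-0.841  0.375  1.949  0.748  0.722 -2.889] tcp [ 0.4111 -0.2508  0.279 ]
d tool [-0.0003 -0.001   0.0568] rv [ 0.0022 -0.0025  0.0017]
```

In the tool's units: 0.02 m is 0.4, 0.0168 m is 0.336.

```bash
python3 steer.py '[{"dy": -0.02, "dz": 0.4, "finger_gap": 0.08}, {"dz": 0.4, "finger_gap": 0.08}, {"dz": 0.336, "finger_gap": 0.08}, {"finger_gap": 0.08}, {"finger_gap": 0.08}]'
python3 -c "
from h import *
to(G+.159*a,RT@Ro.from_rotvec([0,0,.35]).as_matrix())"
```

```text
t: 4.6
tcp_pos: [0.44, -0.2438, 0.2304]
eef_rot: [[-0.877, 0.028, 0.48], [0.107, 0.985, 0.138], [-0.468, 0.172, -0.867]]
force: [-0.8, 0.2, 0.4]
width: 0.0799
grasp_force: 0.0
q [-0.783  0.489  1.943  0.853  0.618 -2.969] tcp [ 0.44   -0.2438  0.2304]
d tool [ 0.0016 -0.0002 -0.0001] rv [ 0.0021 -0.0019  0.0018]
```

Close the fingers.

In the tool's units: 0.0014 m is 0.028, -0.002 rad is -0.0003.

```bash
python3 steer.py '[{"rx": 0.0003, "ry": -0.0003, "dx": 0.028, "finger_gap": 0.08}, {"finger_gap": 0.05}, {"finger_gap": 0.03}, {"finger_gap": 0.03}, {"finger_gap": 0.03}, {"finger_gap": 0.03}, {"finger_gap": 0.03}]'
python3 -c "
from h import *
to(G+.159*a,RT@Ro.from_rotvec([0,0,.35]).as_matrix()); print(robot.get_state())"
```

```text
t: 5.3
tcp_pos: [0.4385, -0.2437, 0.2292]
eef_rot: [[-0.876, 0.03, 0.481], [0.108, 0.985, 0.136], [-0.47, 0.171, -0.866]]
force: [0.5, 0.4, -0.7]
width: 0.0369
grasp_force: 0.7
q [-0.785  0.489  1.948  0.861  0.613 -2.979] tcp [ 0.4385 -0.2437  0.2292]
d tool [-0.0002 -0.0002 -0.0004] rv [0.     0.0002 0.0011]
{'t': 5.3, 'joint_positions': array([-0.78485099,  0.48880227,  1.94800232,  0.86128287,  0.61264479,
       -2.97924597]), 'dq': array([-0.00074333, -0.00192914, -0.00048585,  0.0025884 ,  0.0207226 ,
       -0.00314293]), 'effort': array([-1.22071279e-02, -4.20296431e+01, -1.58626521e+01,  1.27167206e+00,
        4.09838827e-01, -1.65124671e-03]), 'tcp_pos': array([ 0.43853579, -0.24369039,  0.2292382 ]), 'eef_rot': array([[-0.8759778 ,  0.02982273,  0.4814286 ],
       [ 0.10812623,  0.98482748,  0.13573339],
       [-0.47007617,  0.1709545 , -0.86591163]]), 'force': array([ 0.45851904,  0.4141183 , -0.6912284 ]), 'torque': array([0.04850362, 0.26388752, 0.12955718]), 'grasp_force': 0.7258539274334908, 'width': 0.03689817196330218}
```

In the tool's units: 0.1 rad is 0.0159.

```bash
python3 steer.py '[{"finger_gap": 0.02}, {"finger_gap": 0.02}, {"finger_gap": 0.02}, {"rz": 0.0159, "finger_gap": 0.02}, {"rz": 0.0159, "finger_gap": 0.02}, {"rz": 0.0159, "finger_gap": 0.02}, {"rz": 0.0159, "finger_gap": 0.02}, {"rz": 0.0159, "finger_gap": 0.02}, {"finger_gap": 0.02}]'
cat > m.py <<'E'
from h import *
s=robot.get_state();print("q6",s["joint_positions"][5].round(3),"w",s["width"].round(4),"gf",s["grasp_force"].round(1),"F",s["force"].round(1),"Tz",(s["eef_rot"].T@s["torque"]).round(3))
for n in("top","side"):
    c,W=cam(n);L=(W-J)@np.c_[jx,jy,[0,0,1]]
    p=(abs(L[...,0])<.04)&(L[...,1]<-.0)&(abs(L[...,1])<.052)&(W[...,2]>.065)&(W[...,2]<.12)
    k=c["color"].astype(int);red=(k[...,0]-k[...,1]>60);blk=k.max(-1)<60
    a_,b=W[p&blk&~red][:,2],W[p&red][:,2]
    if len(a_)and len(b):print(n,"plat",len(a_),np.median(a_).round(4),"phone",len(b),np.median(b).round(4))
E
python3 m.py
```

```text
t: 6.2
tcp_pos: [0.4387, -0.243, 0.2294]
eef_rot: [[-0.754, 0.447, 0.482], [0.569, 0.811, 0.138], [-0.329, 0.378, -0.866]]
force: [1.4, 5.4, 4.5]
width: 0.0357
grasp_force: 30.0Traceback (most recent call last):
  File "m.py", line 2, in <module>
    s=robot.get_state();print("q6",s["joint_positions"][5].round(3),"w",s["width"].round(4),"gf",s["grasp_force"].round(1),"F",s["force"].round(1),"Tz",(s["eef_rot"].T@s["torque"]).round(3))
                                                                        ^^^^^^^^^^^^^^^^
AttributeError: 'float' object has no attribute 'round'
```

```bash
sed -i 's/s\["grasp_force"\].round(1)/round(s["grasp_force"],1)/;s/s\["width"\].round(4)/round(s["width"],4)/' m.py; python3 m.py
```

```text
q6 -2.477 w 0.0357 gf 30.0 F [1.4 5.4 4.5] Tz [-0.668  0.332  0.168]
top plat 607 0.0778 phone 288 0.1017
side plat 735 0.0782 phone 221 0.1023
```

In the tool's units: 0.1 rad is 0.0159.

```bash
python3 steer.py '[{"rz": 0.0159, "finger_gap": 0.02}, {"rz": 0.0159, "finger_gap": 0.02}, {"rz": 0.0159, "finger_gap": 0.02}, {"rz": 0.0159, "finger_gap": 0.02}, {"rz": 0.0159, "finger_gap": 0.02}, {"rz": 0.0159, "finger_gap": 0.02}, {"rz": 0.0159, "finger_gap": 0.02}, {"rz": 0.0159, "finger_gap": 0.02}, {"rz": 0.0159, "finger_gap": 0.02}, {"rz": 0.0159, "finger_gap": 0.02}]'; python3 m.py
python3 steer.py '[{"rz": 0.0159, "finger_gap": 0.02}, {"rz": 0.0159, "finger_gap": 0.02}, {"rz": 0.0159, "finger_gap": 0.02}, {"rz": 0.0159, "finger_gap": 0.02}, {"rz": 0.0159, "finger_gap": 0.02}, {"rz": 0.0159, "finger_gap": 0.02}, {"rz": 0.0159, "finger_gap": 0.02}, {"rz": 0.0159, "finger_gap": 0.02}, {"rz": 0.0159, "finger_gap": 0.02}, {"finger_gap": 0.02}]'; python3 m.py
```

```text
t: 7.3
tcp_pos: [0.4395, -0.2426, 0.23]
eef_rot: [[-0.032, 0.875, 0.483], [0.989, -0.041, 0.139], [0.141, 0.482, -0.865]]
force: [7.6, 8.8, 4.5]
width: 0.0355
grasp_force: 30.0
q6 -1.476 w 0.0355 gf 30.0 F [7.6 8.8 4.5] Tz [-1.077  1.281 -0.264]
top plat 617 0.0838 phone 286 0.1018
side plat 678 0.0843 phone 223 0.1022
t: 8.4
tcp_pos: [0.4402, -0.243, 0.2303]
eef_rot: [[0.665, 0.568, 0.485], [0.584, -0.8, 0.138], [0.466, 0.191, -0.864]]
force: [12.8, 8.4, 3.2]
width: 0.0356
grasp_force: 30.0
q6 -0.577 w 0.0356 gf 30.0 F [12.8  8.4  3.2] Tz [-0.114  1.977  0.19 ]
top plat 625 0.0892 phone 287 0.1018
side plat 605 0.0896 phone 217 0.1021
```

In the tool's units: 0.1 rad is 0.0159.

```bash
cat > f.py <<'E'
from h import *
s=robot.get_state();print("q6",s["joint_positions"][5].round(4),"T",(s["eef_rot"].T@s["torque"]).round(3),"eff6",s["effort"][5].round(3),"dq",s["dq"][5].round(3),"F",s["force"].round(1))
E
python3 steer.py '[{"rz": 0.0159, "finger_gap": 0.02}, {"rz": 0.0159, "finger_gap": 0.02}, {"rz": 0.0159, "finger_gap": 0.02}]' >/dev/null; python3 f.py
python3 steer.py '[{"rz": 0.008, "finger_gap": 0.02}, {"rz": 0.008, "finger_gap": 0.02}]'>/dev/null; python3 f.py
python3 steer.py '[{"rz": 0.0048, "finger_gap": 0.02}, {"rz": 0.0048, "finger_gap": 0.02}]'>/dev/null; python3 f.py
python3 steer.py '[{"rz": 0.0048, "finger_gap": 0.02}, {"rz": 0.0048, "finger_gap": 0.02}]'>/dev/null; python3 f.py; python3 m.py
```

```text
q6 -0.2761 T [ 0.273  1.911 -0.198] eff6 -1.099 dq 0.992 F [14.3  8.   2.3]
q6 -0.1781 T [ 0.493  1.837 -0.17 ] eff6 -0.41 dq 0.492 F [14.4  6.3  1.6]
q6 -0.1189 T [ 0.541  1.826 -0.167] eff6 -0.171 dq 0.299 F [14.6  6.1  1.6]
q6 -0.0589 T [ 0.624  1.794 -0.187] eff6 -0.188 dq 0.298 F [14.8  6.4  1.2]
q6 -0.059 w 0.0353 gf 30.0 F [14.8  6.4  1.2] Tz [ 0.624  1.794 -0.187]
top plat 626 0.0922 phone 284 0.1018
side plat 550 0.0927 phone 225 0.102
```

In the tool's units: 0.03 rad is 0.0048.

```bash

python3 steer.py '[{"rz": 0.0048, "finger_gap": 0.02}, {"rz": 0.0048, "finger_gap": 0.02}]'>/dev/null; python3 f.py
python3 steer.py '[{"rz": 0.0048, "finger_gap": 0.02}]'>/dev/null; python3 f.py
python3 steer.py '[{"rz": 0.0048, "finger_gap": 0.02}]'>/dev/null; python3 f.py
python3 steer.py '[{"rz": 0.0048, "finger_gap": 0.02}]'>/dev/null; python3 f.py; python3 m.py
```

```text
q6 0.0011 T [ 0.701  1.723 -0.122] eff6 -0.21 dq 0.299 F [14.3  6.2  1.8]
q6 0.0311 T [ 0.686  1.661 -0.247] eff6 -0.194 dq 0.298 F [16.   5.5  1.8]
q6 0.0611 T [ 0.723  1.651 -0.163] eff6 -0.195 dq 0.298 F [14.7  5.3  1.3]
q6 0.0911 T [ 0.787  1.626 -0.171] eff6 -0.196 dq 0.299 F [14.5  4.7  1.9]
q6 0.091 w 0.0355 gf 30.0 F [14.5  4.7  1.9] Tz [ 0.787  1.626 -0.171]
top plat 632 0.0932 phone 287 0.1018
side plat 537 0.0935 phone 220 0.1022
```

In the tool's units: 0.03 rad is 0.0048.

```bash

python3 steer.py '[{"rz": 0.0048, "finger_gap": 0.02}]'>/dev/null; python3 f.py
python3 steer.py '[{"rz": 0.0048, "finger_gap": 0.02}]'>/dev/null; python3 f.py
python3 steer.py '[{"rz": 0.0048, "finger_gap": 0.02}]'>/dev/null; python3 f.py; python3 m.py
```

```text
q6 0.1203 T [ 0.753  1.644 -0.166] eff6 -0.439 dq 0.318 F [14.2  5.8  1. ]
q6 0.1511 T [ 0.746  1.596 -0.161] eff6 -0.218 dq 0.299 F [14.3  5.6  0.6]
q6 0.1811 T [ 0.849  1.56  -0.147] eff6 -0.202 dq 0.298 F [15.7  4.6  0.2]
q6 0.181 w 0.035 gf 30.0 F [15.7  4.6  0.2] Tz [ 0.849  1.56  -0.147]
top plat 630 0.0938 phone 282 0.1018
side plat 540 0.0941 phone 222 0.1022
```

In the tool's units: 0.03 rad is 0.0048.

```bash

for i in 1; do :; done
python3 steer.py '[{"rz": 0.0048, "finger_gap": 0.02}]'>/dev/null; python3 f.py
python3 steer.py '[{"rz": 0.0048, "finger_gap": 0.02}]'>/dev/null; python3 f.py
python3 steer.py '[{"rz": 0.0048, "finger_gap": 0.02}]'>/dev/null; python3 f.py
```

```text
q6 0.2103 T [ 0.877  1.496 -0.158] eff6 -0.444 dq 0.32 F [14.5  4.3  0.8]
q6 0.241 T [ 0.916  1.507 -0.186] eff6 -0.22 dq 0.3 F [15.4  4.5 -0.3]
q6 0.2711 T [ 0.884  1.44  -0.155] eff6 -0.201 dq 0.297 F [14.7  4.8  1.7]
```

In the tool's units: 0.03 rad is 0.0048.

```bash

python3 steer.py '[{"rz": 0.0048, "finger_gap": 0.02}]'>/dev/null; python3 f.py
python3 steer.py '[{"rz": 0.0048, "finger_gap": 0.02}]'>/dev/null; python3 f.py
python3 steer.py '[{"rz": 0.0048, "finger_gap": 0.02}]'>/dev/null; python3 f.py; python3 m.py
```

```text
q6 0.3011 T [ 0.933  1.381 -0.25 ] eff6 -0.195 dq 0.3 F [14.8  5.   0.4]
q6 0.3311 T [ 0.995  1.423 -0.246] eff6 -0.192 dq 0.299 F [14.2  4.3 -0.3]
q6 0.3611 T [ 0.918  1.34  -0.195] eff6 -0.189 dq 0.299 F [14.3  3.5 -0.2]
q6 0.361 w 0.0354 gf 30.0 F [14.3  3.5 -0.2] Tz [ 0.918  1.34  -0.195]
top plat 634 0.0948 phone 287 0.1024
side plat 518 0.0952 phone 220 0.1026
```

```bash
python3 steer.py '[{"finger_gap": 0.02}, {"finger_gap": 0.02}]'; for i in 1 2 3; do python3 m.py; done
python3 - <<'E'
from h import *
for n in("top","side"):
    d=np.load(n+"0.npz");o=d["W"];k=d["c"].astype(int);r=(k[...,0]-k[...,1]>60)&(abs(o[...,2]-.102)<.006)&(o[...,0]>.56)&(o[...,0]<.7)
    r=cv2.erode(r.astype(np.uint8),np.ones((3,3)))>0
    D=[]
    for i in range(5):
        c,W=cam(n);D.append(W[...,2])
    D=np.median(D,0)-o[...,2]; y=((o-J)@jy)[r]; g=D[r]; m=abs(g)<.006
    print(n,m.sum(),"rise mean mm",1e3*g[m].mean().round(5),"fit end/slope",np.polyfit(y[m],g[m]*1e3,1).round(2),y[m].min().round(3),y[m].max().round(3),"ste",1e3*g[m].std()/m.sum()**.5)
E
```

```text
t: 11.4
tcp_pos: [0.4404, -0.2439, 0.2304]
eef_rot: [[0.851, -0.201, 0.485], [-0.3, -0.944, 0.135], [0.431, -0.26, -0.864]]
force: [14.6, 4.7, 0.6]
width: 0.0355
grasp_force: 30.0
q6 0.36 w 0.0355 gf 30.0 F [14.6  4.7  0.6] Tz [ 1.036  1.367 -0.103]
top plat 627 0.0947 phone 286 0.1021
side plat 525 0.0951 phone 225 0.1027
q6 0.36 w 0.0352 gf 30.0 F [14.4  4.1  0.6] Tz [ 1.023  1.369 -0.024]
top plat 630 0.0947 phone 286 0.1022
side plat 522 0.0953 phone 224 0.1028
q6 0.36 w 0.0352 gf 30.0 F [14.7  4.2  0.6] Tz [ 0.985  1.422 -0.071]
top plat 628 0.0947 phone 286 0.1026
side plat 526 0.0951 phone 220 0.1027
top 1389 rise mean mm 0.36000000000000004 fit end/slope [1.67 0.29] -0.018 0.105 ste 0.05489633539027617
side 850 rise mean mm 0.51 fit end/slope [0.45 0.5 ] -0.02 0.099 ste 0.031995917109859134
```

The phone has risen about 0.4 mm, so it is in contact with only a few newtons on it. I'll release and back out along the axis.

In the tool's units: -0.04 m is -0.8, -0.03 m is -0.6.

```bash
python3 steer.py '[{"finger_gap": 0.06}, {"finger_gap": 0.06}, {"finger_gap": 0.06}, {"finger_gap": 0.06}, {"finger_gap": 0.06}, {"dz": -0.2, "finger_gap": 0.06}, {"dz": -0.4, "finger_gap": 0.06}, {"dz": -0.6, "finger_gap": 0.06}, {"dz": -0.8, "finger_gap": 0.06}, {"dz": -0.8, "finger_gap": 0.06}]'
python3 steer.py '[{"dz": -0.6, "finger_gap": 0.06}, {"finger_gap": 0.06}, {"finger_gap": 0.06}]'
for i in 1 2 3; do python3 m.py; done
python3 - <<'E'
from h import *
c,W=cam("top");e,V=cam("side")
cv2.imwrite("pics/end.png",np.hstack([cv2.resize(c["color"][130:290,200:350],(392,420)),cv2.resize(e["color"][110:290,200:368],(392,420))])[:,:,::-1])
E
```

```text
t: 13.2
tcp_pos: [0.3699, -0.2626, 0.3519]
eef_rot: [[0.853, -0.202, 0.48], [-0.3, -0.944, 0.136], [0.426, -0.26, -0.867]]
force: [0.6, -1.3, 0.9]
width: 0.0601
grasp_force: 0.0
t: 13.5
tcp_pos: [0.3562, -0.2667, 0.3769]
eef_rot: [[0.852, -0.203, 0.482], [-0.3, -0.944, 0.134], [0.428, -0.259, -0.866]]
force: [0.4, -0.3, 0.1]
width: 0.0599
grasp_force: 0.0
q6 0.552 w 0.0599 gf 0.0 F [ 0.4 -0.3  0.1] Tz [-0.208 -0.386 -0.04 ]
top plat 626 0.0947 phone 285 0.1021
side plat 525 0.0952 phone 224 0.1027
q6 0.551 w 0.06 gf 0.0 F [ 0.2  0.3 -0.2] Tz [-0.222 -0.43   0.027]
top plat 627 0.0948 phone 285 0.1022
side plat 523 0.0952 phone 225 0.1027
q6 0.551 w 0.0599 gf 0.0 F [-0.6 -0.9 -0.3] Tz [-0.159 -0.42   0.041]
top plat 628 0.0949 phone 286 0.1022
side plat 519 0.0952 phone 220 0.1027
```

View pics/end.png

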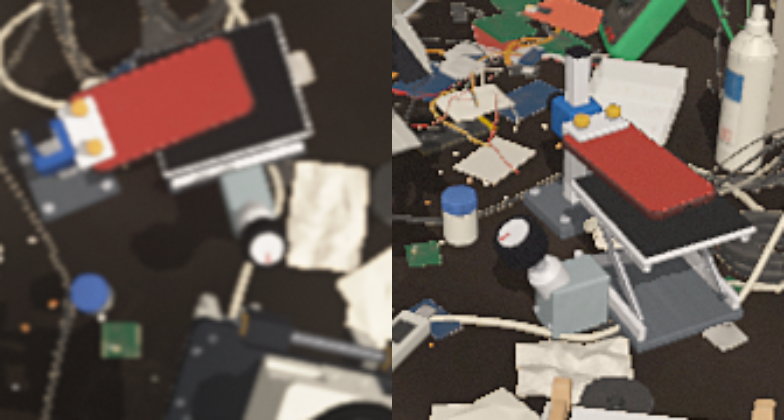

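The phone rests on the platform (left panel around (200,110), right panel around (650,210)). The jar is still in place, and the gripper is clear of everything.

```bash
python3 -c "
from station import robot
print(robot.hand_in())"
```

```text
the job is handed in; nothing more can be done
None
```

I turned the knob about 3.34 rad clockwise until the platform touched the phone, which rose about 0.4 mm (a few newtons), then let go, backed the gripper clear and handed the job in at about 14 s; the verdict wasn't shown.

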